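# Lock the viewing-chamber ring with the pin spanner that fits

### The job

The glass-topped specimen chamber has to be locked: take the two-pronged pin spanner whose prongs fit the two holes of the chamber's lock ring, seat both prongs fully in the holes, and only then turn the ring clockwise (seen from above) with it until its tab meets the far stop pin. Let go and leave the spanner standing fully seated in the ring; leave the other spanner in its stand.

Things in the scene. Friction and masses are not known exactly. Their poses are not given: they have to be found in the camera images.
- wide_spanner: Fitting pin spanner: steel bar 108 x 18 x 12 mm, two 9 mm prongs 90 mm apart, 14 mm long, pointing down; upright wing on top to hold, 34 mm along the bar, 14 thick, 48 high. Origin midway between prong tips; x along bar, y across wing, z up; bar at z 14-26 mm, wing 26-74. About 0.18 kg. Hangs in 2 holes of a fixed wooden stand (130 x 48 x 26 mm), origin 12 mm over the worktop; lifts straight up.
- narrow_spanner: The other pin spanner, which does not fit and stays: the same in shape, wing, heights and frame, but its prongs are only 56 mm apart and its bar 74 mm long. It stands in a like fixed stand; which of the two stands is nearer the robot varies.
- ring_centre (a point): Centre of the lock ring's top face, 62 mm over the worktop. Steel ring, 116 mm outside, 68 inside, 18 thick, flat round the glass window of the fixed aluminium chamber (144 mm dia.). Two 17 mm through holes 45 mm either side, along its x; y points to its rim tab; z up; axes turn with the ring. Seated, the bar lies on the ring, spanner origin 14 mm below this point.
- lock_ring (a joint): Lock ring angle, rad, growing clockwise seen from above: 0 = rim tab at the right-hand stop pin seen from the robot, 1.05 = tab at the left-hand, locking stop pin (both on the chamber's robot side). Starts at 0 to 0.3. Stays where left; turning takes about 0.15 N m. Prongs have about 5 degrees of play in the holes before the ring follows.

How it is judged:
By the outcome, as a careful person would: the job done as asked, in the order asked, and still so for the second after the job is handed in, with the robot touching nothing.
It also fails if it takes over 48 s, if anything falls off the work surface, if the arm or the gripper's body presses on something with over 40 N, if the wrist force passes 120 N, or if a joint passes its speed limit or range.

### The arm

A 7-joint arm with a two-finger parallel gripper is mounted at the origin on a cart in front of the work surface, level with it; the furniture and walls round the work are solid. World frame = base frame: x ahead of the robot, y to its left, z up, the work surface at z = 0. Lengths are in m, angles in rad, forces in N, time in s.
With the tool pointing down it reaches from about 0.425 to 0.825 m from the base axis. Payload 3.6 kg.
Tool frame: the origin (TCP) lies at the very end of the fingers, on their centre line; the grasp point (between the pads) lies 19 mm behind it; z points along the fingers, y is the direction in which the jaws open and shut (so a half turn about z gives the same grasp; the last joint's range is limited). The gripper opens to 85 mm and grips with 20 to 120 N. Pads are 22 mm wide; open, the fingers measure 114 mm over their backs; the gripper's body (76 mm by 85 mm) begins 54 mm behind the grasp point. The pads swing forward as they close: fully open they stand 13 mm farther back than shut.
Start: joints at [1.286, 0.615, -0.013, 1.423, 0.008, 1.103, -0.04], TCP at [0.166, -0.628, 0.231] pointing down, gripper open.
Joint ranges: [-3.12, 3.12], [-0.3, 2.06], [-1.34, 1.32], [0.26, 2.42], [-1.36, 4.5], [0.01, 1.98], [-2.84, 2.84]. Speed limits (rad/s): [2.79, 2.79, 3.14, 3.14, 3.14, 3.14, 3.14].

### API

Orientations are given as [roll, pitch, yaw] about the fixed x, y, z axes, in that order (R = Rz(yaw) Ry(pitch) Rx(roll)).
In Python, from plant import read_state, camera, hand_in gives the robot as it stands.
- The arm moves only by the tool drive_tool, never from a script. Its argument "motion" is a list of rows, each an object of numbers: "tx", "ty", "tz": the shift along the tool's x, y, z in m; "rx", "ry", "rz": the turn, a rotation vector about the tool's x, y, z in rad; "hand": the opening, from -1 (shut) to 1 (fully open). A call has exactly 5 rows; each row shifts and turns the commanded pose from where the row before left it, along the tool's axes as they then stand; what a row does not reach is not made up. A row lasts 1/8 s, in which the tool goes at most 62.5 mm and 10.7 degrees, less where a joint would pass 70% of its speed; a pose out of reach is approached as far as the arm can. A call with a gripper value outside its range is refused whole. The fingers move at their own pace and stop on an object; "force" is the grip in N (left out, the last holds). Time passes only in rows, so rows that do not move let the fingers close, or fill a call up. It gives the time, the measured TCP pose, the force and the opening at its end, in the units of the state.
- read_state(): the state, without advancing time (a new reading comes with each control period).
- camera(name): name is "side" or "top"; returns a dict with "image" (400x640x3 uint8, blue, green, red), "fx", "fy", "cx", "cy" (pixels), "rvec" (rotation vector, rad) and "tvec" (3), from world to camera coordinates, as OpenCV has them. Camera axes: x right, y down, z forward; pixel columns grow to the right and rows downward; lengths in m; the calibration is good to about 2 mm. A picture is of the moment at which its call begins. There is no depth.
- hand_in(): hands the job in, once; it reports no verdict.
The state is a dict: "time_s": time; "q": joint angles; "qvel": joint speeds; "tau": joint torques, N m; "tool_pos": TCP position; "tool_rot": TCP orientation; "ft_force": force on the tool from outside, world axes, zero at the start; "moment": the same for the moment, N m; "finger_gap": finger opening in m.
Only numpy, scipy, OpenCV 4.12 (cv2) and the standard library are available. Lean on these libraries where they do the work, as an engineer would, in place of code of your own. Each camera call takes 0.05 s, during which the arm holds its last target.

## Working session

There is one attempt and no reset: what is moved stays moved. The work goes in short steps, Python scripts to look and compute and a tool call to move; the robot and the scene stay as the last step left them, time stands still between calls to the robot, and variables do not carry over. Pictures are saved under pics/ and viewed, and the job is handed in when it is done.

Besides the shell and the picture viewer there is one more tool, called after "Emit:" in YAML: its name, and indented under it one key for each argument. drive_tool: Moves the arm, as the interface text tells. Its arguments: {"type":"object","properties":{"motion":{"type":"array","items":{"type":"object","properties":{"tx":{"type":"number"},"ty":{"type":"number"},"tz":{"type":"number"},"rx":{"type":"number"},"ry":{"type":"number"},"rz":{"type":"number"},"hand":{"type":"number"}}}},"force":{"type":"number"}},"required":["motion"]}

```bash
ls; mkdir -p pics; python3 - <<'E'
from plant import *
import cv2
print(read_state())
for n in("side","top"):
    c=camera(n); cv2.imwrite(f"pics/{n}0.png",c["image"]); print({k:v for k,v in c.items() if k!="image"})
E
```

```text
pics
{'time_s': 0.0, 'q': array([ 1.28651467,  0.6159314 , -0.01261315,  1.42493321,  0.00808433,
        1.10337732, -0.04039113]), 'qvel': array([ 0.00015117,  0.00021874, -0.00091638, -0.00021214, -0.00096168,
        0.00129599,  0.00128129]), 'tau': array([ 2.29607367e-04, -4.69223642e+01,  2.59371568e-01, -1.71038175e+01,
        9.94280737e-03,  9.51691938e-03, -7.72944929e-06]), 'tool_pos': array([ 0.16552223, -0.62777111,  0.23011887]), 'tool_rot': array([-3.13899331e+00,  2.59071904e-05,  2.57847625e-01]), 'ft_force': array([0.93673403, 0.34853562, 0.19143295]), 'moment': array([-0.00149425, -0.04368393,  0.01625481]), 'finger_gap': 0.08564534028780549}
{'fx': 395.6073164979097, 'fy': 395.6073164979097, 'cx': 318.1118905254577, 'cy': 199.96617976306962, 'rvec': array([ 2.15886367, -0.25231152,  0.15297883]), 'tvec': array([-0.56958848,  0.07208813,  0.86733839])}
{'fx': 474.56382348380134, 'fy': 474.56382348380134, 'cx': 314.0055649686254, 'cy': 200.14180473004285, 'rvec': array([ 2.04384669, -2.17212337,  0.24660257]), 'tvec': array([-0.0883362 ,  0.56673487,  0.80216052])}
```

View pics/side0.png

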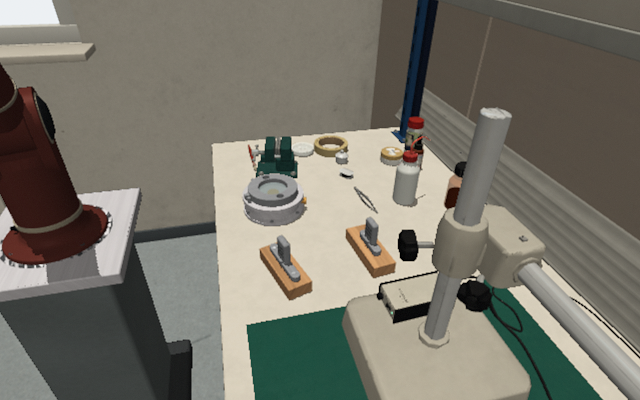

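View pics/top0.png

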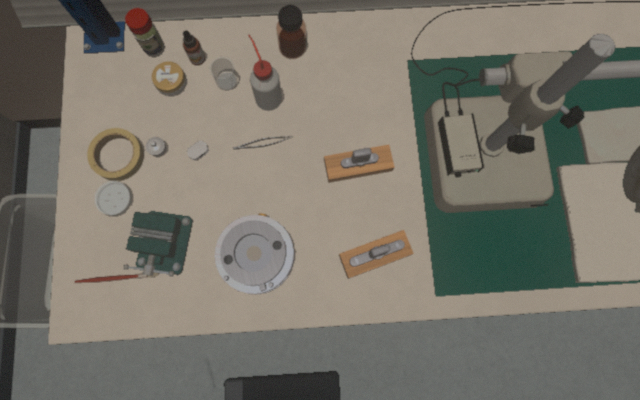

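```bash
cat > h.py <<'E'
import cv2,numpy as np
from plant import *
def proj(c,P):
    K=np.array([[c['fx'],0,c['cx']],[0,c['fy'],c['cy']],[0,0,1]])
    return cv2.projectPoints(np.float64(P).reshape(-1,3),c['rvec'],c['tvec'],K,None)[0].reshape(-1,2)
def ray(c,uv,z):
    R=cv2.Rodrigues(c['rvec'])[0]; o=-R.T@c['tvec']
    uv=np.atleast_2d(uv).astype(float)
    d=np.c_[(uv[:,0]-c['cx'])/c['fx'],(uv[:,1]-c['cy'])/c['fy'],np.ones(len(uv))]@R
    s=(z-o[2])/d[:,2]; return o+d*s[:,None]
E
python3 - <<'E'
from h import *
c=camera("top");im=c["image"]
s=camera("side")
print(proj(c,[[0,0,0],[.166,-.628,.231],[.5,0,0]]))
a=cv2.resize(im[205:305,205:305],(600,600),interpolation=cv2.INTER_CUBIC);cv2.imwrite("pics/ring0.png",a)
a=cv2.resize(im[140:290,310:430],None,fx=4,fy=4,interpolation=cv2.INTER_CUBIC);cv2.imwrite("pics/st0.png",a)
a=cv2.resize(s["image"][160:310,235:405],None,fx=4,fy=4,interpolation=cv2.INTER_CUBIC);cv2.imwrite("pics/sd0.png",a)
E
```

```text
[[261.74524509 535.42615495]
 [716.30391834 441.2972557 ]
 [252.09559905 241.72138032]]
```

View pics/ring0.png

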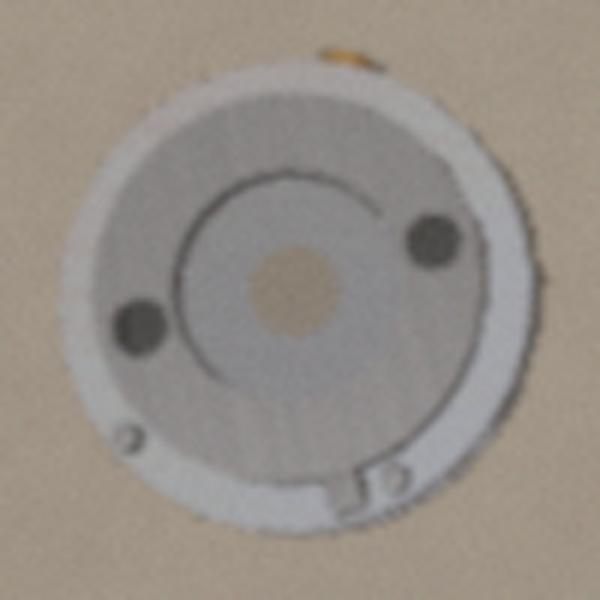

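View pics/st0.png

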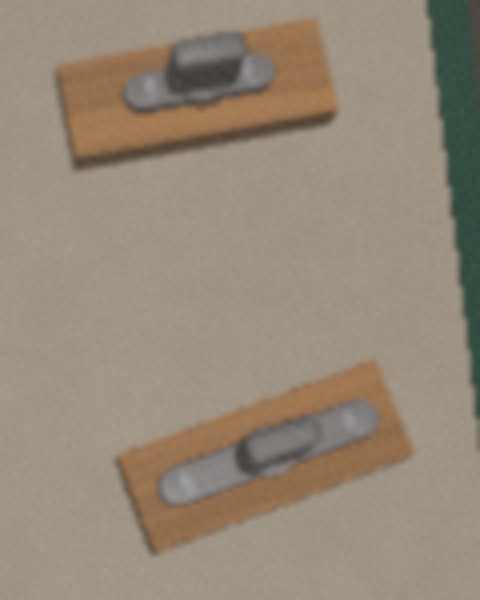

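View pics/sd0.png

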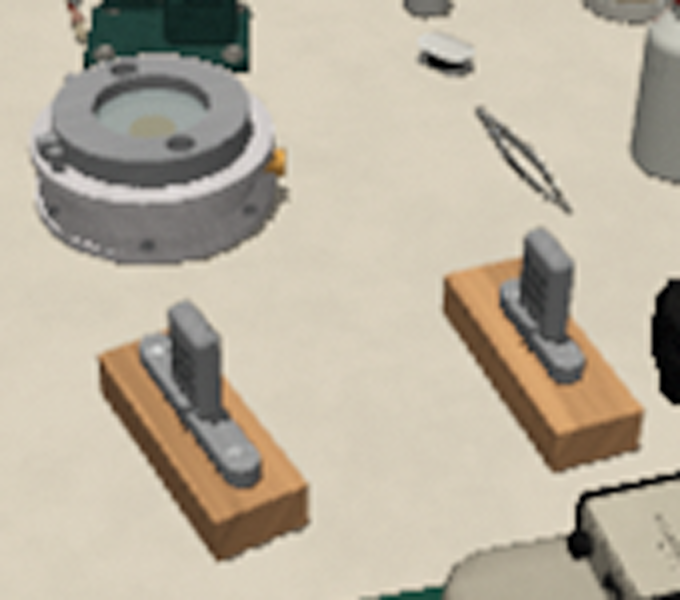

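```bash
python3 - <<'E'
from h import *
c=camera("top");im=c["image"].astype(int);s=camera("side")
hsv=cv2.cvtColor(c["image"],cv2.COLOR_BGR2HSV)
# spanner gray in near stand
x0,y0=335,225
sub=hsv[y0:y0+60,x0:x0+85]
wood=cv2.inRange(sub,(5,90,60),(25,255,255))
cn=max(cv2.findContours(wood,0,2)[0],key=cv2.contourArea)
fill=np.zeros_like(wood);cv2.drawContours(fill,[cn],-1,255,-1)
m=((sub[...,1]<60)&(fill>0)).astype(np.uint8)
n,l,st,ce=cv2.connectedComponentsWithStats(m);k=1+np.argmax(st[1:,4]);print("area",st[k])
ys,xs=np.nonzero(l==k)
P=ray(c,np.c_[xs+x0,ys+y0],.038)[:,:2]
ct=cv2.findContours((l==k).astype(np.uint8),0,1)[0][0].reshape(-1,2)
r=cv2.minAreaRect(np.float32(P*1000));print("bar rect z38",r)
(w)=cv2.minAreaRect(cn.astype(np.float32)+np.float32([x0,y0])); print(w)
# bumps
print("bumps",ray(c,[[310+182/4,140+484/4],[310+355/4,140+415/4]],.038))
# wood stand corners, top face
B=cv2.boxPoints(w); print("stand box",ray(c,B,.026)[:,:2])
# holes
g=cv2.cvtColor(c["image"],cv2.COLOR_BGR2GRAY)
sub=g[205:305,205:305]; mm=(sub<95).astype(np.uint8)
n,l,st,ce=cv2.connectedComponentsWithStats(mm)
for i in range(1,n):
    if st[i,4]>25:print(st[i],ce[i]+205,ray(c,ce[i]+205,.062))
for nm,uv in dict(h1=(432,241),h2=(139,327),tab=(347,497),pR=(398,482),pL=(130,438),cen=(292,292)).items():
    print(nm,ray(c,[[205+uv[0]/6-.4,205+uv[1]/6-.4]],.062)[0])
# side cross-check
for nm,uv in dict(h1=(180,143),h2=(124,69)).items():
    print('side',nm,ray(s,[[235+uv[0]/4-.4,160+uv[1]/4-.4]],.062)[0])
for nm,uv in dict(b1=(157,350),b2=(240,455)).items():
    print('side',nm,ray(s,[[235+uv[0]/4-.4,160+uv[1]/4-.4]],.038)[0])
E
```

```text
area [ 15  15  55  26 559]
bar rect z38 ((461.00860595703125, -231.96502685546875), (21.824012756347656, 105.92459869384766), 13.95536994934082)
((375.7147521972656, 253.41896057128906), (25.755523681640625, 69.60523223876953), 69.32556915283203)
bumps [[ 0.44771664 -0.19175788  0.038     ]
 [ 0.47442573 -0.27385184  0.038     ]]
stand box [[ 0.46424491 -0.16267951]
 [ 0.50287362 -0.2882874 ]
 [ 0.45673822 -0.30051691]
 [ 0.41908072 -0.17614322]]
[68 36  9  8 58] [276.63793103 244.65517241] [[ 0.48320052 -0.05094706  0.062     ]]
[19 50  9  9 63] [227.79365079 259.01587302] [[0.46288626 0.03672305 0.062     ]]
h1 [ 0.48300464 -0.05087058  0.062     ]
h2 [0.46274012 0.03677402 0.062     ]
tab [ 0.4094819  -0.02278742  0.062     ]
pR [ 0.41288831 -0.03783479  0.062     ]
pL [0.43040363 0.04010129 0.062     ]
cen [ 0.47034387 -0.00873999  0.062     ]
side h1 [ 0.4838259  -0.05101935  0.062     ]
side h2 [0.46375036 0.03609466 0.062     ]
side b1 [ 0.44812691 -0.19509459  0.038     ]
side b2 [ 0.47427912 -0.275302    0.038     ]
```

```bash
python3 - <<'E'
from h import *
c=camera("top");s=camera("side")
print("base",ray(c,[[430,205],[552,205],[430,100]],.06),'grey',ray(c,[[628,180]],.0),ray(c,[[628,180]],.3))
st=read_state()
from scipy.spatial.transform import Rotation as R
Rt=R.from_euler('xyz',st['tool_rot'])
print(Rt.as_matrix().round(3))
def d(p): print((Rt.inv().apply(np.array(p)-st['tool_pos'])).round(4))
d([.22,-.47,.23]); d([.461,-.2325,.23])
a=cv2.resize(c["image"][:, 420:],None,fx=2.5,fy=2,interpolation=cv2.INTER_CUBIC)[:600];cv2.imwrite("pics/mic.png",a)
E
```

```text
base [[ 0.5391912  -0.33388965  0.06      ]
 [ 0.52569455 -0.55709861  0.06      ]
 [ 0.74486213 -0.35767795  0.06      ]] grey [[ 0.57790673 -0.74861257  0.        ]] [[ 0.50927001 -0.53666507  0.3       ]]
[[ 0.967  0.255 -0.   ]
 [ 0.255 -0.967  0.   ]
 [ 0.    -0.    -1.   ]]
[ 0.0929 -0.1393  0.0012]
[ 0.3865 -0.3075  0.0013]
```

Emit:
drive_tool:
  motion:
    - {"tx": 0.0387,"ty": -0.0308}
    - {"tx": 0.0387,"ty": -0.0308}
    - {"tx": 0.0387,"ty": -0.0308}
    - {"tx": 0.0387,"ty": -0.0308}
    - {"tx": 0.0387,"ty": -0.0308}

```text
validation failed for argument at $.mo...
```

Emit:
drive_tool:
  motion:
    - {"tx": 0.0387,"ty": -0.0308}
    - {"tx": 0.0387,"ty": -0.0308}
    - {"tx": 0.0387,"ty": -0.0308}
    - {"tx": 0.0387,"ty": -0.0308}
    - {"tx": 0.0387,"ty": -0.0308}

```text
validation failed for argument at $.mo...
```

Emit:
drive_tool:
  motion:
    - {"rz": -0.162}
    - {"rz": -0.162}
    - {"rz": -0.162}
    - {"rz": -0.162}
    - {"rz": -0.162}

```text
validation failed for argument at $.mo...
```

Emit:
drive_tool:
  motion:
    - {"rz": -0.162}
    - {"rz": -0.162}
    - {"rz": -0.162}
    - {"rz": -0.162}
    - {"rz": -0.162}

```text
validation failed for argument at $.mo...
```

Emit:
drive_tool:
  motion:
    - {"tx": 0.0387,"ty": -0.0308,"tz": 0,"rx": 0,"ry": 0,"rz": 0,"hand": 1}
    - {"tx": 0.0387,"ty": -0.0308,"tz": 0,"rx": 0,"ry": 0,"rz": 0,"hand": 1}
    - {"tx": 0.0387,"ty": -0.0308,"tz": 0,"rx": 0,"ry": 0,"rz": 0,"hand": 1}
    - {"tx": 0.0387,"ty": -0.0308,"tz": 0,"rx": 0,"ry": 0,"rz": 0,"hand": 1}
    - {"tx": 0.0387,"ty": -0.0308,"tz": 0,"rx": 0,"ry": 0,"rz": 0,"hand": 1}
  force: 40

```text
time_s: 1.02
tool_pos: [0.3145, -0.429, 0.2316]
tool_rot: [3.141, -0.001, 0.258]
ft_force: [0.6, -0.2, -0.1]
finger_gap: 0.0854
```

Emit:
drive_tool:
  motion:
    - {"tx": 0.0387,"ty": -0.0308,"tz": 0,"rx": 0,"ry": 0,"rz": 0,"hand": 1}
    - {"tx": 0.0387,"ty": -0.0308,"tz": 0,"rx": 0,"ry": 0,"rz": 0,"hand": 1}
    - {"tx": 0.0387,"ty": -0.0308,"tz": 0,"rx": 0,"ry": 0,"rz": 0,"hand": 1}
    - {"tx": 0.0387,"ty": -0.0308,"tz": 0,"rx": 0,"ry": 0,"rz": 0,"hand": 1}
    - {"tx": 0.0387,"ty": -0.0308,"tz": 0,"rx": 0,"ry": 0,"rz": 0,"hand": 1}

```text
time_s: 1.65
tool_pos: [0.4624, -0.2308, 0.2317]
tool_rot: [3.141, -0.001, 0.258]
ft_force: [0.9, 0.1, -0.4]
finger_gap: 0.0858
```

Emit:
drive_tool:
  motion:
    - {"tx": 0,"ty": 0,"tz": 0,"rx": 0,"ry": 0,"rz": -0.162,"hand": 1}
    - {"tx": 0,"ty": 0,"tz": 0,"rx": 0,"ry": 0,"rz": -0.162,"hand": 1}
    - {"tx": 0,"ty": 0,"tz": 0,"rx": 0,"ry": 0,"rz": -0.162,"hand": 1}
    - {"tx": 0,"ty": 0,"tz": 0,"rx": 0,"ry": 0,"rz": -0.162,"hand": 1}
    - {"tx": 0,"ty": 0,"tz": 0,"rx": 0,"ry": 0,"rz": -0.162,"hand": 1}

```text
time_s: 2.28
tool_pos: [0.4614, -0.2321, 0.2315]
tool_rot: [3.141, 0.0, 1.073]
ft_force: [0.4, -0.0, 0.1]
finger_gap: 0.085
```

Emit:
drive_tool:
  motion:
    - {"tx": 0,"ty": 0,"tz": 0,"rx": 0,"ry": 0,"rz": -0.162,"hand": 1}
    - {"tx": 0,"ty": 0,"tz": 0,"rx": 0,"ry": 0,"rz": -0.162,"hand": 1}
    - {"tx": 0,"ty": 0,"tz": 0,"rx": 0,"ry": 0,"rz": -0.162,"hand": 1}
    - {"tx": 0,"ty": 0,"tz": 0,"rx": 0,"ry": 0,"rz": -0.162,"hand": 1}
    - {"tx": 0,"ty": 0,"tz": 0,"rx": 0,"ry": 0,"rz": -0.162,"hand": 1}

```text
time_s: 2.9
tool_pos: [0.4614, -0.2322, 0.2315]
tool_rot: [3.141, 0.0, 1.883]
ft_force: [-0.1, 0.6, 0.4]
finger_gap: 0.0856
```

Emit:
drive_tool:
  motion:
    - {"tx": 0,"ty": 0,"tz": 0.04,"rx": 0,"ry": 0,"rz": 0,"hand": 1}
    - {"tx": 0,"ty": 0,"tz": 0.04,"rx": 0,"ry": 0,"rz": 0,"hand": 1}
    - {"tx": 0,"ty": 0,"tz": 0.04,"rx": 0,"ry": 0,"rz": 0,"hand": 1}
    - {"tx": 0,"ty": 0,"tz": 0,"rx": 0,"ry": 0,"rz": 0,"hand": 1}
    - {"tx": 0,"ty": 0,"tz": 0,"rx": 0,"ry": 0,"rz": 0,"hand": 1}

```text
time_s: 3.52
tool_pos: [0.4625, -0.2322, 0.1126]
tool_rot: [3.14, 0.001, 1.878]
ft_force: [0.5, 0.6, 0.6]
finger_gap: 0.0855
```

```bash
python3 - <<'E'
from h import *
s=camera("side");c=camera("top")
a=cv2.resize(s["image"][140:320,215:385],None,fx=3.3,fy=3.3,interpolation=cv2.INTER_CUBIC)
cv2.imwrite("pics/sd1.png",a)
E
```

```text
(no output)
```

View pics/sd1.png

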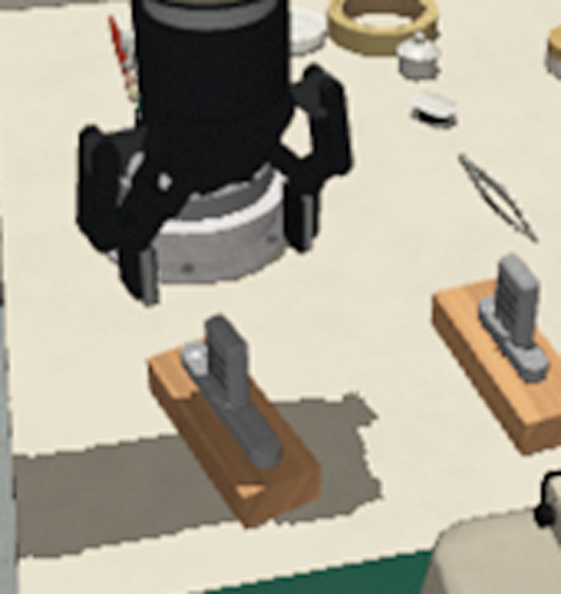

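The gripper hangs above the near stand with its fingers on both sides of the wing (wing at about (225,360), fingers at (140,270) and (305,215)). I'm descending and closing.

Emit:
drive_tool:
  motion:
    - {"tx": 0,"ty": 0,"tz": 0.025,"rx": 0,"ry": 0,"rz": 0,"hand": 1}
    - {"tx": 0,"ty": 0,"tz": 0.02,"rx": 0,"ry": 0,"rz": 0,"hand": 1}
    - {"tx": 0,"ty": 0,"tz": 0.0195,"rx": 0,"ry": 0,"rz": 0,"hand": 1}
    - {"tx": 0,"ty": 0,"tz": 0,"rx": 0,"ry": 0,"rz": 0,"hand": 1}
    - {"tx": 0,"ty": 0,"tz": 0,"rx": 0,"ry": 0,"rz": 0,"hand": -1}

```text
time_s: 4.25
tool_pos: [0.4625, -0.2323, 0.0482]
tool_rot: [3.139, 0.002, 1.878]
ft_force: [0.2, 0.5, 0.5]
finger_gap: 0.0702
```

Emit:
drive_tool:
  motion:
    - {"tx": 0,"ty": 0,"tz": 0,"rx": 0,"ry": 0,"rz": 0,"hand": -1}
    - {"tx": 0,"ty": 0,"tz": 0,"rx": 0,"ry": 0,"rz": 0,"hand": -1}
    - {"tx": 0,"ty": 0,"tz": 0,"rx": 0,"ry": 0,"rz": 0,"hand": -1}
    - {"tx": 0,"ty": 0,"tz": 0,"rx": 0,"ry": 0,"rz": 0,"hand": -1}
    - {"tx": 0,"ty": 0,"tz": 0,"rx": 0,"ry": 0,"rz": 0,"hand": -1}
  force: 60

```text
time_s: 4.88
tool_pos: [0.4617, -0.2322, 0.0473]
tool_rot: [3.141, 0.001, 1.878]
ft_force: [0.3, -0.1, 5.6]
finger_gap: 0.0131
```

Emit:
drive_tool:
  motion:
    - {"tx": 0,"ty": 0,"tz": -0.015,"rx": 0,"ry": 0,"rz": 0,"hand": -1}
    - {"tx": 0,"ty": 0,"tz": -0.02,"rx": 0,"ry": 0,"rz": 0,"hand": -1}
    - {"tx": 0,"ty": 0,"tz": -0.035,"rx": 0,"ry": 0,"rz": 0,"hand": -1}
    - {"tx": 0,"ty": 0,"tz": -0.035,"rx": 0,"ry": 0,"rz": 0,"hand": -1}
    - {"tx": 0,"ty": 0,"tz": 0,"rx": 0,"ry": 0,"rz": 0,"hand": -1}

```text
time_s: 5.5
tool_pos: [0.463, -0.2324, 0.1545]
tool_rot: [3.137, 0.004, 1.878]
ft_force: [0.4, -0.2, -2.8]
finger_gap: 0.013
```

```bash
python3 - <<'E'
from h import *
s=camera("side");c=camera("top");print(read_state()['tool_pos'],read_state()['tool_rot'])
a=cv2.resize(s["image"][130:310,215:385],None,fx=3.3,fy=3.3,interpolation=cv2.INTER_CUBIC)
cv2.imwrite("pics/sd2.png",a)
a=cv2.resize(c["image"][205:305,315:435],None,fx=5,fy=5,interpolation=cv2.INTER_CUBIC)
cv2.imwrite("pics/tp2.png",a)
E
```

```text
[ 0.46062324 -0.23190608  0.15164753] [-3.14069224e+00 -5.16681932e-04  1.87771216e+00]
```

View pics/sd2.png

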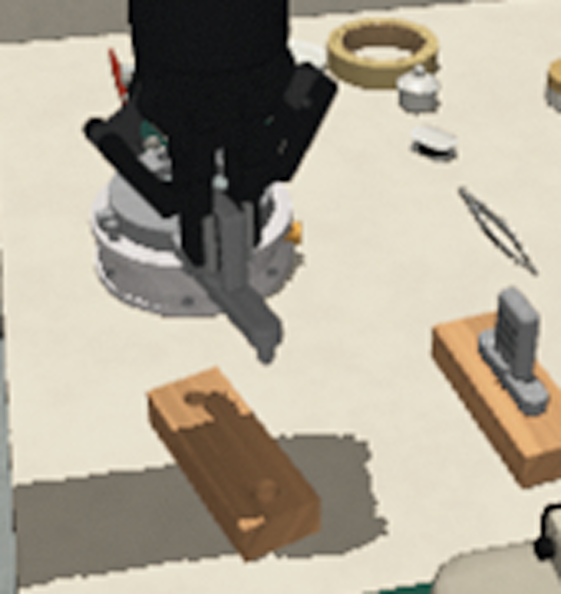

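View pics/tp2.png

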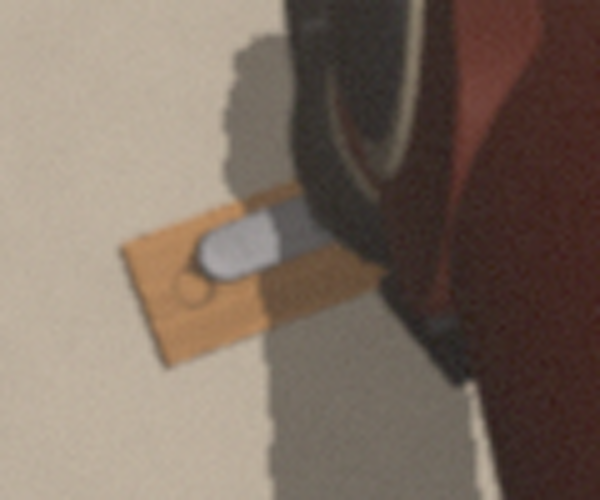

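```bash
python3 - <<'E'
from h import *
s=camera("side");c=camera("top");st=read_state();print(st['tool_pos'],st['tool_rot'])
A=ray(s,[[215+205/3.3-.35,130+400/3.3-.35],[215+263/3.3-.35,130+490/3.3-.35]],.026)
print(A,A.mean(0),np.hypot(*(A[1]-A[0])[:2]))
print(ray(c,[[315+195/5-.4,205+289/5-.4]],.026))
# near prong tip, side px (266,357); top bar left-end centre
z=st['tool_pos'][2]-.0353
print('tip',ray(s,[[215+266/3.3-.35,130+357/3.3-.35]],z))
print('barleft end',ray(c,[[315+201/5-.4,205+258/5-.4]],z+.026))
y=st['tool_rot'][2];ex=np.array([np.cos(y),np.sin(y)])
print('pred tips',st['tool_pos'][:2]-.045*ex,'left end',st['tool_pos'][:2]+.054*ex, st['tool_pos'][:2]+.045*ex)
E
```

```text
[ 0.46015083 -0.23167819  0.15062781] [-3.13916366e+00 -2.07733394e-03  1.87786221e+00]
[[ 0.45358989 -0.19387454  0.026     ]
 [ 0.4735577  -0.27536702  0.026     ]] [ 0.4635738  -0.23462078  0.026     ] 0.08390314603754123
[[ 0.44642645 -0.18920395  0.026     ]]
tip [[ 0.47836436 -0.26798095  0.11532781]]
barleft end [[ 0.4462713  -0.18122356  0.14132781]]
pred tips [ 0.47375266 -0.27457329] left end [ 0.44382862 -0.18020406] [ 0.44654899 -0.18878308]
```

Emit:
drive_tool:
  motion:
    - {"tx": 0.042,"ty": 0.016,"tz": 0,"rx": 0,"ry": 0,"rz": 0,"hand": -1}
    - {"tx": 0.042,"ty": 0.016,"tz": 0,"rx": 0,"ry": 0,"rz": 0,"hand": -1}
    - {"tx": 0.042,"ty": 0.016,"tz": 0,"rx": 0,"ry": 0,"rz": 0,"hand": -1}
    - {"tx": 0.042,"ty": 0.016,"tz": 0,"rx": 0,"ry": 0,"rz": 0,"hand": -1}
    - {"tx": 0.042,"ty": 0.016,"tz": 0,"rx": 0,"ry": 0,"rz": 0,"hand": -1}

```text
time_s: 6.32
tool_pos: [0.4733, -0.0063, 0.1507]
tool_rot: [-3.139, -0.001, 1.878]
ft_force: [1.5, -0.1, -0.8]
finger_gap: 0.0132
```

Emit:
drive_tool:
  motion:
    - {"tx": 0,"ty": 0,"tz": 0,"rx": 0,"ry": 0,"rz": 0.04,"hand": -1}
    - {"tx": 0,"ty": 0,"tz": 0,"rx": 0,"ry": 0,"rz": 0.04,"hand": -1}
    - {"tx": 0,"ty": 0,"tz": 0,"rx": 0,"ry": 0,"rz": 0,"hand": -1}
    - {"tx": 0,"ty": 0,"tz": 0,"rx": 0,"ry": 0,"rz": 0,"hand": -1}
    - {"tx": 0,"ty": 0,"tz": 0,"rx": 0,"ry": 0,"rz": 0,"hand": -1}

```text
time_s: 6.95
tool_pos: [0.4741, -0.0083, 0.1518]
tool_rot: [-3.141, 0.0, 1.797]
ft_force: [-0.3, 0.1, -1.3]
finger_gap: 0.0133
```

```bash
python3 - <<'E'
from h import *
s=camera("side");c=camera("top")
for i in range(3):
  st=read_state();print(st['tool_pos'],st['tool_rot'],st['ft_force'])
a=cv2.resize(s["image"][110:240,205:345],None,fx=4.5,fy=4.5,interpolation=cv2.INTER_CUBIC)
cv2.imwrite("pics/sd3.png",a)
a=cv2.resize(c["image"][205:305,200:320],None,fx=5,fy=5,interpolation=cv2.INTER_CUBIC)
cv2.imwrite("pics/tp3.png",a)
E
```

```text
[ 0.47416819 -0.00802065  0.15185239] [ 3.14157193e+00 -1.27039508e-05  1.79714814e+00] [ 1.19679243  0.09057288 -1.14773824]
[ 0.47416819 -0.00802065  0.15185239] [ 3.14157193e+00 -1.27039508e-05  1.79714814e+00] [ 1.19679243  0.09057288 -1.14773824]
[ 0.47416819 -0.00802065  0.15185239] [ 3.14157193e+00 -1.27039508e-05  1.79714814e+00] [ 1.19679243  0.09057288 -1.14773824]
```

View pics/sd3.png

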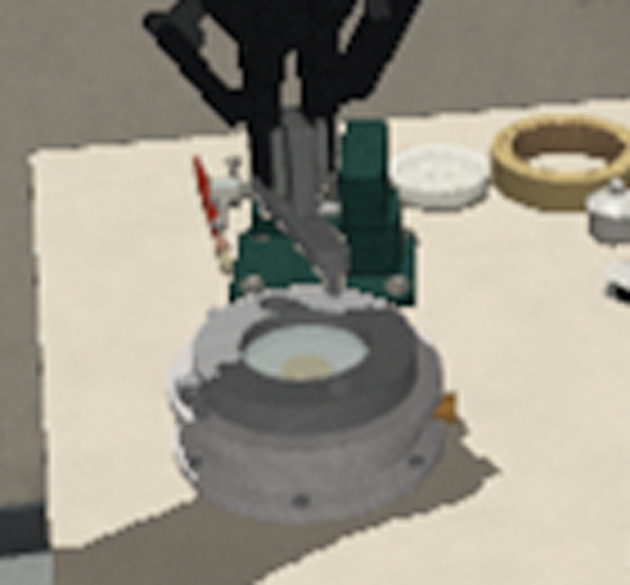

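View pics/tp3.png

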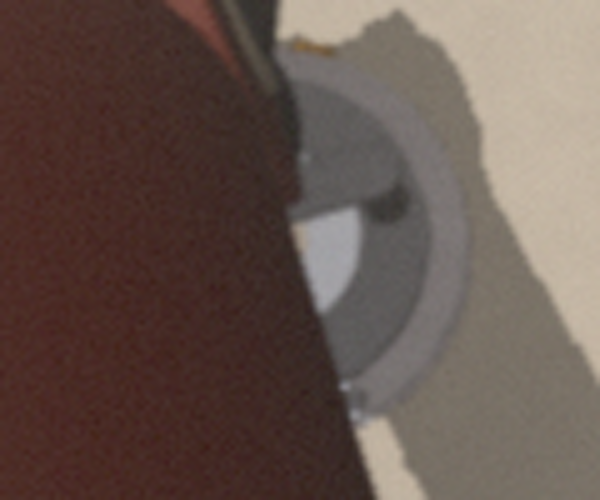

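```bash
python3 - <<'E'
from h import *
s=camera("side");c=camera("top");st=read_state()
p=st['tool_pos'];y=st['tool_rot'][2];ex=np.array([np.cos(y),np.sin(y),0])
o=p-[0,0,.0353]
print('pred tip side',(proj(s,[o-.045*ex,o-.0495*ex])-[205,110])*4.5+2)
print('pred bar end top',(proj(c,[o-.054*ex+[0,0,.026],o-.045*ex+[0,0,.026]])-[200,205])*5+2)
r=np.array([.4734,-.0072]);print(r-p[:2],p,y)
E
```

```text
pred tip side [[334.32112263 292.50972482]
 [337.85223133 296.82878603]]
pred bar end top [[395.92238656 156.97337277]
 [369.20582638 164.76953254]]
[-0.00079819  0.00060542] [ 0.47419819 -0.00780542  0.15188818] 1.7975291452882334
```

Emit:
drive_tool:
  motion:
    - {"tx": 0.0005,"ty": -0.0005,"tz": 0.02,"rx": 0,"ry": 0,"rz": 0,"hand": -1}
    - {"tx": 0,"ty": 0,"tz": 0.02,"rx": 0,"ry": 0,"rz": 0,"hand": -1}
    - {"tx": 0,"ty": 0,"tz": 0.01,"rx": 0,"ry": 0,"rz": 0,"hand": -1}
    - {"tx": 0,"ty": 0,"tz": 0,"rx": 0,"ry": 0,"rz": 0,"hand": -1}
    - {"tx": 0,"ty": 0,"tz": 0,"rx": 0,"ry": 0,"rz": 0,"hand": -1}

```text
time_s: 7.78
tool_pos: [0.4742, -0.0071, 0.1024]
tool_rot: [3.14, 0.0, 1.798]
ft_force: [0.5, 0.5, -2.5]
finger_gap: 0.0134
```

Emit:
drive_tool:
  motion:
    - {"tx": 0,"ty": 0,"tz": 0.003,"rx": 0,"ry": 0,"rz": 0,"hand": -1}
    - {"tx": 0,"ty": 0,"tz": 0.003,"rx": 0,"ry": 0,"rz": 0,"hand": -1}
    - {"tx": 0,"ty": 0,"tz": 0.002,"rx": 0,"ry": 0,"rz": 0,"hand": -1}
    - {"tx": 0,"ty": 0,"tz": 0.002,"rx": 0,"ry": 0,"rz": 0,"hand": -1}
    - {"tx": 0,"ty": 0,"tz": 0,"rx": 0,"ry": 0,"rz": 0,"hand": -1}

```text
time_s: 8.4
tool_pos: [0.4735, -0.0072, 0.0917]
tool_rot: [-3.141, -0.0, 1.798]
ft_force: [0.2, -0.3, -1.8]
finger_gap: 0.0131
```

Emit:
drive_tool:
  motion:
    - {"tx": 0,"ty": 0,"tz": 0.003,"rx": 0,"ry": 0,"rz": 0,"hand": -1}
    - {"tx": 0,"ty": 0,"tz": 0.002,"rx": 0,"ry": 0,"rz": 0,"hand": -1}
    - {"tx": 0,"ty": 0,"tz": 0.002,"rx": 0,"ry": 0,"rz": 0,"hand": -1}
    - {"tx": 0,"ty": 0,"tz": 0.001,"rx": 0,"ry": 0,"rz": 0,"hand": -1}
    - {"tx": 0,"ty": 0,"tz": 0,"rx": 0,"ry": 0,"rz": 0,"hand": -1}

```text
time_s: 9.02
tool_pos: [0.4736, -0.0072, 0.0838]
tool_rot: [-3.141, -0.0, 1.798]
ft_force: [-0.8, 0.3, -2.2]
finger_gap: 0.0132
```

Emit:
drive_tool:
  motion:
    - {"tx": 0,"ty": 0,"tz": 0.001,"rx": 0,"ry": 0,"rz": 0,"hand": -1}
    - {"tx": 0,"ty": 0,"tz": 0.0005,"rx": 0,"ry": 0,"rz": 0,"hand": -1}
    - {"tx": 0,"ty": 0,"tz": 0,"rx": 0,"ry": 0,"rz": 0,"hand": -1}
    - {"tx": 0,"ty": 0,"tz": 0,"rx": 0,"ry": 0,"rz": 0,"hand": -1}
    - {"tx": 0,"ty": 0,"tz": 0,"rx": 0,"ry": 0,"rz": 0,"hand": -1}

```text
time_s: 9.65
tool_pos: [0.4738, -0.0072, 0.0832]
tool_rot: [3.141, 0.001, 1.798]
ft_force: [-1.6, -0.6, 6.6]
finger_gap: 0.0132
```

```bash
python3 - <<'E'
from h import *
s=camera("side");c=camera("top")
st=read_state();print(st['tool_pos'],st['tool_rot'],st['ft_force'],st['moment'])
a=cv2.resize(s["image"][110:240,205:345],None,fx=4.5,fy=4.5,interpolation=cv2.INTER_CUBIC)
cv2.imwrite("pics/sd4.png",a)
E
```

```text
[ 0.47373246 -0.0072245   0.08323189] [3.14096910e+00 6.19330553e-04 1.79779274e+00] [-0.76247916 -0.0226936   6.18254131] [-0.01334664  0.36804124 -0.01241225]
```

View pics/sd4.png

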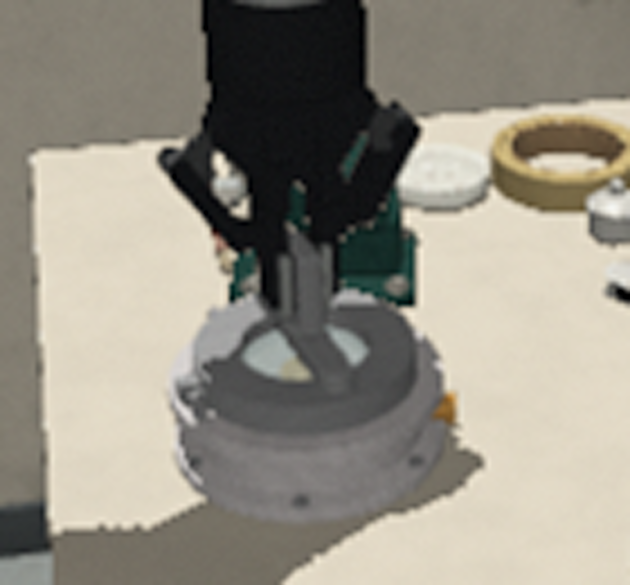

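The spanner is seated: TCP z is 83.2 mm against the expected 83.3 mm, with contact force on the ring, and the bar lies flat on it at (320,360). I'm turning clockwise now.

Emit:
drive_tool:
  motion:
    - {"tx": 0,"ty": 0,"tz": 0,"rx": 0,"ry": 0,"rz": 0.08,"hand": -1}
    - {"tx": 0,"ty": 0,"tz": 0,"rx": 0,"ry": 0,"rz": 0.08,"hand": -1}
    - {"tx": 0,"ty": 0,"tz": 0,"rx": 0,"ry": 0,"rz": 0.08,"hand": -1}
    - {"tx": 0,"ty": 0,"tz": 0,"rx": 0,"ry": 0,"rz": 0.08,"hand": -1}
    - {"tx": 0,"ty": 0,"tz": 0,"rx": 0,"ry": 0,"rz": 0.08,"hand": -1}

```text
time_s: 10.38
tool_pos: [0.4748, -0.0072, 0.0832]
tool_rot: [3.139, -0.0, 1.397]
ft_force: [0.3, -1.0, 3.4]
finger_gap: 0.0131
```

```bash
python3 - <<'E'
from h import *
st=read_state();print(st['tool_pos'],st['tool_rot'],st['ft_force'],st['moment'])
E
```

```text
[ 0.47475627 -0.00721875  0.08323135] [ 3.13873076e+00 -2.65427312e-04  1.39655480e+00] [ 0.26457164 -1.02710314  3.41898203] [-0.08811581 -0.00183626  0.18481185]
```

Moment is 0.18 N m, about the ring's friction, so it is turning.

Emit:
drive_tool:
  motion:
    - {"tx": 0,"ty": 0,"tz": 0,"rx": 0,"ry": 0,"rz": 0.08,"hand": -1}
    - {"tx": 0,"ty": 0,"tz": 0,"rx": 0,"ry": 0,"rz": 0.08,"hand": -1}
    - {"tx": 0,"ty": 0,"tz": 0,"rx": 0,"ry": 0,"rz": 0.08,"hand": -1}
    - {"tx": 0,"ty": 0,"tz": 0,"rx": 0,"ry": 0,"rz": 0.08,"hand": -1}
    - {"tx": 0,"ty": 0,"tz": 0,"rx": 0,"ry": 0,"rz": 0.08,"hand": -1}

```text
time_s: 11.0
tool_pos: [0.4753, -0.0075, 0.0832]
tool_rot: [3.138, -0.002, 0.997]
ft_force: [0.3, -0.9, 1.9]
finger_gap: 0.0135
```

Emit:
drive_tool:
  motion:
    - {"tx": 0,"ty": 0,"tz": 0,"rx": 0,"ry": 0,"rz": 0.03,"hand": -1}
    - {"tx": 0,"ty": 0,"tz": 0,"rx": 0,"ry": 0,"rz": 0.03,"hand": -1}
    - {"tx": 0,"ty": 0,"tz": 0,"rx": 0,"ry": 0,"rz": 0.03,"hand": -1}
    - {"tx": 0,"ty": 0,"tz": 0,"rx": 0,"ry": 0,"rz": 0.03,"hand": -1}
    - {"tx": 0,"ty": 0,"tz": 0,"rx": 0,"ry": 0,"rz": 0,"hand": -1}

```text
time_s: 11.62
tool_pos: [0.4753, -0.0076, 0.0832]
tool_rot: [3.138, -0.002, 0.877]
ft_force: [1.2, -1.6, 5.2]
finger_gap: 0.0134
```

```bash
python3 - <<'E'
from h import *
s=camera("side")
a=cv2.resize(s["image"][110:240,205:345],None,fx=4.5,fy=4.5,interpolation=cv2.INTER_CUBIC)
cv2.imwrite("pics/sd5.png",a)
st=read_state();print(st['tool_pos'],st['tool_rot'],st['ft_force'],st['moment'])
E
```

```text
[ 0.47536879 -0.00753002  0.08321408] [ 3.13843433e+00 -2.41857611e-03  8.77355743e-01] [ 0.63475443 -1.12212911  6.12760909] [-0.42290972 -0.2949277   0.00679347]
```

View pics/sd5.png

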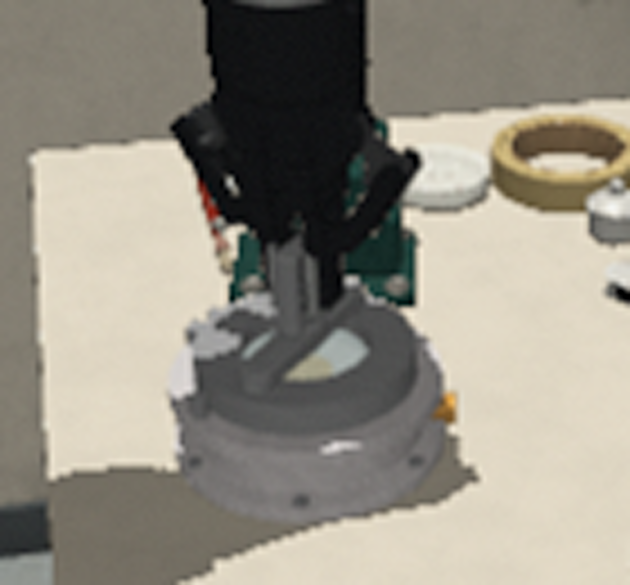

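Emit:
drive_tool:
  motion:
    - {"tx": 0,"ty": 0,"tz": 0,"rx": 0,"ry": 0,"rz": 0.02,"hand": -1}
    - {"tx": 0,"ty": 0,"tz": 0,"rx": 0,"ry": 0,"rz": 0.02,"hand": -1}
    - {"tx": 0,"ty": 0,"tz": 0,"rx": 0,"ry": 0,"rz": 0.02,"hand": -1}
    - {"tx": 0,"ty": 0,"tz": 0,"rx": 0,"ry": 0,"rz": 0.02,"hand": -1}
    - {"tx": 0,"ty": 0,"tz": 0,"rx": 0,"ry": 0,"rz": 0.02,"hand": -1}

```text
time_s: 12.3
tool_pos: [0.4755, -0.0077, 0.0832]
tool_rot: [3.138, -0.003, 0.778]
ft_force: [1.2, -1.2, 6.4]
finger_gap: 0.0132
```

```bash
python3 - <<'E'
from h import *
st=read_state();print(st['tool_pos'],st['tool_rot'],st['ft_force'],st['moment'])
E
```

```text
[ 0.47546563 -0.00766667  0.08322267] [ 3.13837288e+00 -2.70758175e-03  7.77577981e-01] [ 1.22317178 -1.15295272  6.39526709] [-0.50641271 -0.28346644  0.19672457]
```

Emit:
drive_tool:
  motion:
    - {"tx": 0,"ty": 0,"tz": 0,"rx": 0,"ry": 0,"rz": 0.01,"hand": -1}
    - {"tx": 0,"ty": 0,"tz": 0,"rx": 0,"ry": 0,"rz": 0.01,"hand": -1}
    - {"tx": 0,"ty": 0,"tz": 0,"rx": 0,"ry": 0,"rz": 0.01,"hand": -1}
    - {"tx": 0,"ty": 0,"tz": 0,"rx": 0,"ry": 0,"rz": 0.01,"hand": -1}
    - {"tx": 0,"ty": 0,"tz": 0,"rx": 0,"ry": 0,"rz": 0.01,"hand": -1}

```text
time_s: 12.92
tool_pos: [0.4753, -0.0075, 0.0832]
tool_rot: [3.138, -0.002, 0.734]
ft_force: [1.8, -2.5, 5.2]
finger_gap: 0.0136
```

```bash
python3 - <<'E'
from h import *
st=read_state();print(st['tool_pos'],st['tool_rot'],st['ft_force'],st['moment'])
E
```

```text
[ 0.47532589 -0.00752115  0.08322969] [ 3.13801561e+00 -2.13763502e-03  7.34057522e-01] [ 1.83715103 -2.46120879  5.16662038] [-0.55793759 -0.19051403  1.1234326 ]
```

Emit:
drive_tool:
  motion:
    - {"tx": 0,"ty": 0,"tz": 0,"rx": 0,"ry": 0,"rz": 0.01,"hand": -1}
    - {"tx": 0,"ty": 0,"tz": 0,"rx": 0,"ry": 0,"rz": 0,"hand": -1}
    - {"tx": 0,"ty": 0,"tz": 0,"rx": 0,"ry": 0,"rz": -0.02,"hand": -1}
    - {"tx": 0,"ty": 0,"tz": 0,"rx": 0,"ry": 0,"rz": -0.02,"hand": -1}
    - {"tx": 0,"ty": 0,"tz": 0,"rx": 0,"ry": 0,"rz": 0,"hand": -1}

```text
time_s: 13.55
tool_pos: [0.4753, -0.0075, 0.0832]
tool_rot: [3.139, -0.003, 0.758]
ft_force: [0.9, -1.4, 5.7]
finger_gap: 0.0133
```

```bash
python3 - <<'E'
from h import *
st=read_state();print(st['tool_pos'],st['tool_rot'],st['ft_force'],st['moment'])
E
```

```text
[ 0.47527188 -0.00748015  0.08322389] [ 3.13900586e+00 -2.75109585e-03  7.57580889e-01] [ 0.92446936 -1.40501047  5.69263302] [-0.37985945 -0.20243178  0.07089979]
```

Moment is relieved. I'm releasing, then going straight up.

Emit:
drive_tool:
  motion:
    - {"tx": 0,"ty": 0,"tz": 0,"rx": 0,"ry": 0,"rz": 0,"hand": -0.3}
    - {"tx": 0,"ty": 0,"tz": 0,"rx": 0,"ry": 0,"rz": 0,"hand": 0}
    - {"tx": 0,"ty": 0,"tz": 0,"rx": 0,"ry": 0,"rz": 0,"hand": 0.3}
    - {"tx": 0,"ty": 0,"tz": 0,"rx": 0,"ry": 0,"rz": 0,"hand": 0.3}
    - {"tx": 0,"ty": 0,"tz": 0,"rx": 0,"ry": 0,"rz": 0,"hand": 0.3}

```text
time_s: 14.18
tool_pos: [0.4735, -0.0072, 0.0823]
tool_rot: [-3.141, 0.0, 0.758]
ft_force: [0.2, -0.2, -0.8]
finger_gap: 0.0556
```

Emit:
drive_tool:
  motion:
    - {"tx": 0,"ty": 0,"tz": -0.02,"rx": 0,"ry": 0,"rz": 0,"hand": 0.3}
    - {"tx": 0,"ty": 0,"tz": -0.03,"rx": 0,"ry": 0,"rz": 0,"hand": 0.3}
    - {"tx": 0,"ty": 0,"tz": -0.04,"rx": 0,"ry": 0,"rz": 0,"hand": 0.3}
    - {"tx": 0,"ty": 0,"tz": -0.04,"rx": 0,"ry": 0,"rz": 0,"hand": 0.3}
    - {"tx": 0,"ty": 0,"tz": 0,"rx": 0,"ry": 0,"rz": 0,"hand": 0.3}

```text
time_s: 14.8
tool_pos: [0.4756, -0.0072, 0.2152]
tool_rot: [3.137, -0.006, 0.758]
ft_force: [0.0, -0.4, -0.6]
finger_gap: 0.0555
```

Emit:
drive_tool:
  motion:
    - {"tx": -0.0275,"ty": 0.029,"tz": 0,"rx": 0,"ry": 0,"rz": 0,"hand": 0.3}
    - {"tx": -0.0275,"ty": 0.029,"tz": 0,"rx": 0,"ry": 0,"rz": 0,"hand": 0.3}
    - {"tx": -0.0275,"ty": 0.029,"tz": 0,"rx": 0,"ry": 0,"rz": 0,"hand": 0.3}
    - {"tx": -0.0275,"ty": 0.029,"tz": 0,"rx": 0,"ry": 0,"rz": 0,"hand": 0.3}
    - {"tx": -0.0275,"ty": 0.029,"tz": 0,"rx": 0,"ry": 0,"rz": 0,"hand": 0.3}

```text
time_s: 15.42
tool_pos: [0.4725, -0.208, 0.211]
tool_rot: [-3.139, 0.001, 0.758]
ft_force: [0.6, 0.3, -0.7]
finger_gap: 0.0558
```

```bash
python3 - <<'E'
from h import *
s=camera("side");c=camera("top")
a=cv2.resize(s["image"][130:290,225:405],None,fx=4,fy=3.7,interpolation=cv2.INTER_CUBIC)
cv2.imwrite("pics/sd6.png",a)
a=cv2.resize(c["image"][205:305,205:305],(600,600),interpolation=cv2.INTER_CUBIC)
cv2.imwrite("pics/tp6.png",a)
st=read_state();print(st['tool_pos'],st['ft_force'])
E
```

```text
[ 0.47151691 -0.21288888  0.21094729] [-0.25059881  0.30567726 -0.07352299]
```

View pics/sd6.png

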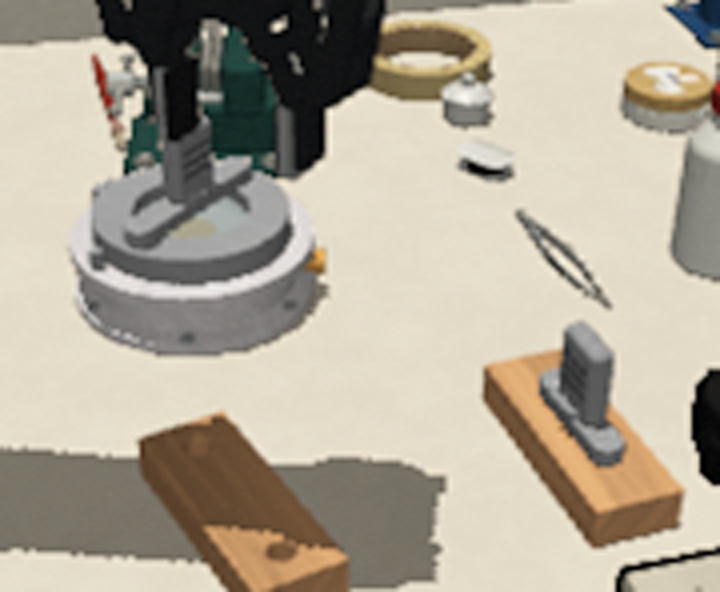

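View pics/tp6.png

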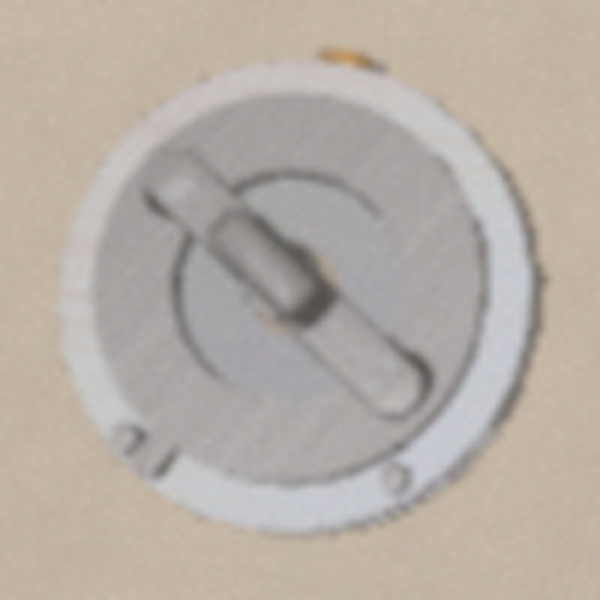

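The top view shows the tab at (153,455) against the left stop pin at (130,438). The bar lies flat with both prongs in the holes. The side view shows the narrow spanner still in its stand and the gripper clear.

```bash
python3 -c "
from plant import *
print(hand_in())"
```

```text
the job is handed in; nothing more can be done
None
```

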